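# Pack the specimen case with the filler board that fits

### The arm

A 6-joint arm with a two-finger parallel gripper is mounted at the origin on the work surface. World frame = base frame: x ahead of the robot, y to its left, z up, the work surface at z = 0. Lengths are in m, angles in rad, forces in N, time in s.
With the tool pointing down it reaches from about 0.35 to 1 m from the base axis. Payload 7.1 kg.
Tool frame: the origin (TCP) lies between the finger pads; the fingertips stand 22 mm ahead of it and the grasp point (between the pads) lies 3 mm ahead of it; z points along the fingers, y is the line along which they close (so a half turn about z gives the same grasp; the last joint's range is limited). The gripper opens to 85 mm and grips with 20 to 120 N. Pads are 22 mm wide; open, the fingers measure 114 mm over their backs; the gripper's body (76 mm by 85 mm) begins 54 mm behind the grasp point. The pads swing forward as they close: fully open they stand 13 mm farther back than shut.
Start: joints at [1.174, 0.423, 1.63, -0, 1.089, -0.019], TCP at [0.231, 0.581, 0.253] pointing down, gripper open.
Joint ranges: [-3, 3], [-0.9, 2.11], [0.09, 2.58], [-1.31, 4.45], [0.11, 2.69], [-2.54, 2.54]. Speed limits (rad/s): [2.39, 2.39, 3.01, 3.14, 3.14, 3.14].

### API

Orientations are given as a rotation vector (axis times angle).
In Python, from rig import manip gives the robot as it stands. The module is installed in compiled form; this text tells all that it offers. Calls block until the motion is done:
- manip.move_to(position, orientation): joint-space move of the TCP to a pose.
- manip.servo_line(position, orientation=None, rate=0.15): straight line of the TCP; orientation=None keeps the orientation; rate is the mean speed in m/s.
- manip.set_joints(angles): joint-space move.
- manip.command_gripper(opening, f_grip=None): finger opening in m; f_grip is the grip in N (None keeps the last); returns when the fingers have stopped.
- manip.hold(seconds).
- manip.solve_ik(position, orientation): joint angles nearest the present ones, or None.
- manip.camera(name): name is "scene" or "side" or "wrist"; returns a dict with "image" (480x640x3 uint8, red, green, blue), "fx", "fy", "cx", "cy" (pixels), "cam_to_world" (4x4, takes a point from camera to world coordinates); the wrist camera has in their place "mount" (4x4, takes a point from camera to tool coordinates, whose origin is the TCP and whose axes are the flange's). Camera axes: x right, y down, z forward; pixel columns grow to the right and rows downward; lengths in m; the calibration is good to about 2 mm. The wrist camera is an equidistant fisheye: a pixel r from the principal point sees the ray r / f radians off the axis. A picture is of the moment at which its call begins: read the wrist's pose just before it. There is no depth.
A pose or a line that the arm cannot do raises manip.IKError and nothing moves.
- manip.sign_off(): hands the job in; it is judged then, once.
Readings, each from a call of its own:
- manip.get_time(): time.
- manip.get_joint_positions(): joint angles.
- manip.get_joint_vel(): joint speeds.
- manip.get_tau(): joint torques, N m.
- manip.get_position(): TCP position.
- manip.get_ee_rot(): TCP orientation.
- manip.get_contact_force(): force on the tool from outside, world axes, zero at the start.
- manip.get_torque(): the same for the moment, N m.
- manip.get_width(): finger opening in m.
- manip.get_grip_force(): force on a finger pad.
Only numpy, scipy, OpenCV 4.12 (cv2) and the standard library are available. Lean on these libraries where they do the work, as an engineer would, in place of code of your own. Each camera call takes 0.05 s, during which the arm holds its last target. There are 200 camera calls.

### The job

Pack the grey specimen case for carrying: find by trial the thickest of the three wooden filler boards that slides into the gap between the sprung metal plate and the row of specimen boxes, and leave it standing upright, fully down on the case floor and held snugly by the plate. Do not force a board that binds; leave the other two boards outside the case, and leave the bowl, bottle and carton as they are.

Things in the scene. Friction and masses are not known exactly. Their poses are not given: they have to be found in the camera images.
- case: Grey open specimen case, fixed, 200 mm long (own x), 76 mm wide (own y), yaw within 0.4 rad of the world's. Origin: centre of its underside, z up. Floor 6 mm above the table; side and end walls 36 mm high. The channel inside is 66 mm wide (y -33 to +33 mm); nothing in it stands above 38 mm. The gap for the board lies across its middle, between the sprung plate (at -x) and the box row (at +x).
- lug (a point): Top middle of the +y carrying lug of the case, 80 mm up. Two lugs, 5 mm thick, rise at y = +35.5 and -35.5 mm from x = -35 to +35 mm, flush with the inside of the side walls. Between them a 60 mm board can be lowered home only if held by its two broad faces, fingers along the case's x.
- gap_edge (a point): Point of the case at x = -8 mm, y = 0, 38 mm up: the plane of the sprung plate's upright face at rest, the -x side of the gap. The +x side is the square-edged front divider of the box row, 38 mm high, locked at a place that differs each time and is not given: 9.5 to 20 mm from here. Same axes as the case.
- pressure_plate (a joint): Sprung metal plate: how far it is pushed back to the case's -x, m; 0 at rest, hard stop 0.006; spring 1.4 N + 0.7 N/mm. Its face is upright 8-24 mm above the table, then slopes back 7 mm up to its top at 38 mm: a board pressed down there pushes it back. Let go, a snug board is pressed on the box row and leaves over 0.001; too thin leaves 0, loose; too thick stops on the divider.
- rack: Grey board rack, fixed: base 100 mm (own x) by 46 mm (own y), 8 mm thick; origin: centre of its underside. Four 5 mm fins at x = -45, -15, 15, 45 mm, tops 50 mm up, leave three 25 mm pockets open at both y ends. Boards stand on the base, tops at 58 mm, sticking out 7 mm at each y end; fingers fit only at those ends. The table between rack and case is clear.
- board_thin_centre (a point): Filler board, plain wood, 14 mm thick (own x), 60 mm wide (own y), 50 mm tall (own z, up); 20-60 g. This point is its centre, 25 mm above its bottom edge. It starts standing upright in one of the three rack pockets (the order differs each time), thickness along the rack's x.
- board_mid_centre (a point): Filler board, plain wood, 18 mm thick (own x), 60 mm wide (own y), 50 mm tall (own z, up); 20-60 g. This point is its centre, 25 mm above its bottom edge. It starts standing upright in one of the three rack pockets (the order differs each time), thickness along the rack's x.
- board_thick_centre (a point): Filler board, plain wood, 22 mm thick (own x), 60 mm wide (own y), 50 mm tall (own z, up); 20-60 g. This point is its centre, 25 mm above its bottom edge. It starts standing upright in one of the three rack pockets (the order differs each time), thickness along the rack's x.
- bowl: Bystander: yellow plastic bowl, 170 mm across, 65 mm high, loose; origin under its centre.
- bottle: Bystander: grey drinking bottle with black cap, 68 mm across, 200 mm high, loose; origin under its centre.
- carton: Bystander: cardboard carton, 90 x 160 x 50 mm, loose; origin under its centre.

How it is judged:
By the outcome, as a careful person would: the job done as asked, in the order asked, and still so for the second after the job is handed in, with the robot touching nothing.
It also fails if it takes over 72 s, if anything falls off the work surface, if the arm or the gripper's body presses on something with over 40 N, if the wrist force passes 120 N, or if a joint passes its speed limit or range.

## Working session

There is one attempt and no reset: what is moved stays moved. The work goes in short steps, each a Python script; the robot and the scene stay as the last script left them, time stands still between calls to the robot, and variables do not carry over. Pictures are saved under pics/ and viewed, at most 10 in all, crops included, and the job is handed in when it is done.

```bash
mkdir -p pics
python3 - <<'E'
from rig import manip
import cv2,numpy as np
for n in("scene","side"):
    c=manip.camera(n); cv2.imwrite(f"pics/{n}0.png",c["image"][...,::-1])
    print(n,c["fx"],c["fy"],c["cx"],c["cy"],np.round(c["cam_to_world"],4).tolist())
    np.savez(f"{n}0.npz",**{k:v for k,v in c.items()})
c=manip.camera("wrist");print({k:v for k,v in c.items() if k!="image"}); cv2.imwrite("pics/wrist0.png",c["image"][...,::-1])
print(manip.get_position(),manip.get_ee_rot(),manip.get_time(),manip.get_width())
E
```

```text
scene 599.271296375795 599.271296375795 323.77658302308816 244.05773317443635 [[0.2405, 0.6408, -0.7291, 1.5333], [0.9705, -0.171, 0.1698, -0.2291], [-0.0159, -0.7484, -0.6631, 0.9095], [0.0, 0.0, 0.0, 1.0]]
side 453.9375761790452 453.9375761790452 323.53293525225257 246.01557624554508 [[0.8533, -0.3239, 0.4087, 0.2573], [-0.5215, -0.5347, 0.665, -0.583], [0.0032, -0.7805, -0.6251, 0.6169], [0.0, 0.0, 0.0, 1.0]]
{'fx': 371.64829954431775, 'fy': 371.64829954431775, 'cx': 321.31456950775623, 'cy': 246.59666041267596, 'mount': array([[-3.65626179e-04, -9.47576565e-01, -3.19528591e-01,
         8.19883552e-02],
       [ 9.99999787e-01, -5.18927079e-04,  3.94634599e-04,
         3.25539894e-04],
       [-5.39758536e-04, -3.19528379e-01,  9.47576553e-01,
        -1.20078082e-01],
       [ 0.00000000e+00,  0.00000000e+00,  0.00000000e+00,
         1.00000000e+00]])}
[0.23036349 0.58057146 0.25272701] [-5.89896794e-01 -3.08546733e+00  1.80785553e-03] 0.15 0.08512715739920365
```

View pics/scene0.png

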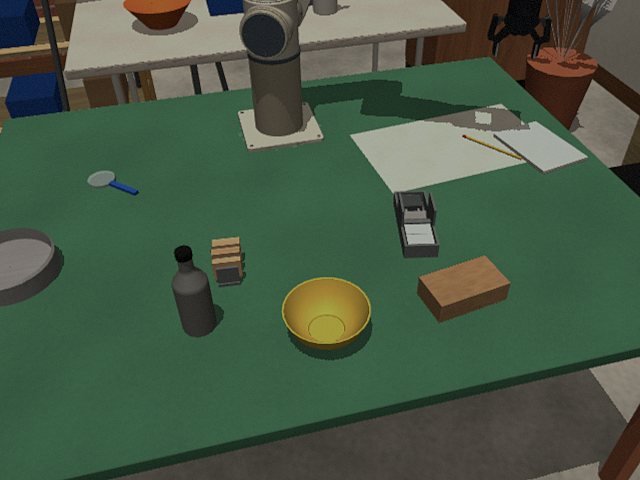

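View pics/side0.png

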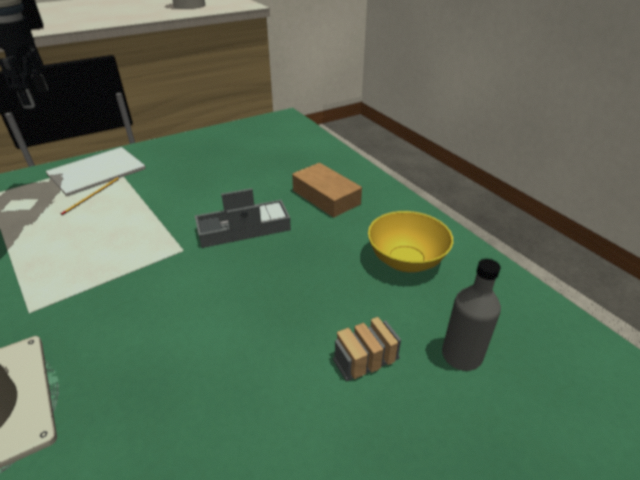

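The scene view shows the rack at about (228,260) with the bottle close to it at (195,300), the bowl at (327,315), the case at (416,223) and the carton at (463,288). The side view agrees: rack (367,347), case (243,220). I'll get coarse positions first, then take closer wrist views.

```bash
cat > h.py <<'E'
import numpy as np,cv2
from scipy.spatial.transform import Rotation as R
try: from rig import manip
except Exception: pass
def ray(c,u,v):
    T=c["cam_to_world"];d=T[:3,:3]@np.array([(u-c["cx"])/c["fx"],(v-c["cy"])/c["fy"],1]);return T[:3,3],d
def fray(W,u,v):   # W: dict with wrist cam + T (cam->world)
    x,y=u-W["cx"],v-W["cy"];r=np.hypot(x,y);th=r/W["fx"];s=np.sin(th)/max(r,1e-9)
    return W["T"][:3,3],W["T"][:3,:3]@np.array([x*s,y*s,np.cos(th)])
def onz(od,z): o,d=od;return o+d*(z-o[2])/d[2]
def fproj(W,P):
    P=np.atleast_2d(P);q=(P-W["T"][:3,3])@W["T"][:3,:3];rho=np.hypot(q[:,0],q[:,1]);th=np.arctan2(rho,q[:,2])
    return np.c_[W["cx"]+W["fx"]*th*q[:,0]/rho,W["cy"]+W["fx"]*th*q[:,1]/rho]
def pproj(c,P):
    T=c["cam_to_world"];q=(np.atleast_2d(P)-T[:3,3])@T[:3,:3];return np.c_[c["cx"]+c["fx"]*q[:,0]/q[:,2],c["cy"]+c["fy"]*q[:,1]/q[:,2]]
def wrist(name):
    p=manip.get_position();r=manip.get_ee_rot();c=manip.camera("wrist")
    B=np.eye(4);B[:3,:3]=R.from_rotvec(r).as_matrix();B[:3,3]=p
    W=dict(fx=c["fx"],cx=c["cx"],cy=c["cy"],T=B@c["mount"]);np.savez(name+".npz",**W,image=c["image"]);cv2.imwrite(f"pics/{name}.png",c["image"][...,::-1]);return W
def down(a):  # tool down, tool y (closing) line at world angle a
    y=np.array([np.cos(a),np.sin(a),0]);z=np.array([0,0,-1.]);return R.from_matrix(np.c_[np.cross(y,z),y,z]).as_rotvec()
E
python3 - <<'E'
from h import *
s=np.load("scene0.npz");d=np.load("side0.npz")
for n,c,L in(("scene",s,dict(rack=(228,260),bottle=(200,332),bowl=(327,345),case=(416,223),caseL=(413,194),caseR=(420,254),carton=(463,300))),("side",d,dict(rack=(367,355),case=(243,228),bottle=(465,362),bowl=(410,270)))):
    for k,u in L.items(): print(n,k,onz(ray(c,*u),0.03 if k in("rack","case") else 0.).round(3))
R0=R.from_rotvec(manip.get_ee_rot()).as_matrix();print(R0.round(2).tolist())
q=manip.get_joint_positions();print(q)
E
```

```text
scene rack [ 0.563 -0.216  0.03 ]
scene bottle [ 0.724 -0.295  0.   ]
scene bowl [ 0.819 -0.061  0.   ]
scene case [0.55  0.218 0.03 ]
scene caseL [0.407 0.267 0.   ]
scene caseR [0.621 0.204 0.   ]
scene carton [ 0.776  0.239 -0.   ]
side rack [ 0.555 -0.231  0.03 ]
side case [0.524 0.185 0.03 ]
side bottle [ 0.701 -0.309  0.   ]
side bowl [ 0.771 -0.085  0.   ]
[[-0.93, 0.37, -0.0], [0.37, 0.93, -0.0], [0.0, -0.0, -1.0]]
[ 1.17400998e+00  4.23666113e-01  1.63050613e+00 -1.95329068e-06
  1.08859638e+00 -1.89735428e-02]
```

Run:
```python
from h import *
manip.move_to([0.455,0.205,0.15],down(-np.pi/2));wrist("wc");print(manip.get_time(),manip.get_joint_positions().round(2))
manip.move_to([0.478,-0.222,0.15],down(-np.pi/2));wrist("wr");print(manip.get_time(),manip.get_joint_positions().round(2))
a=[cv2.imread(f"pics/{n}.png") for n in("wc","wr")]
for n,i,t in(("wc",a[0],(0.537,.205,.03)),("wr",a[1],(0.56,-.222,.05))):
    W=np.load(n+".npz");print(n,fproj(W,np.array([t])))
```

```text
1.9333 [0.4  0.4  1.98 0.   0.77 1.97]
3.5583 [-0.46  0.43  1.92  0.    0.79  1.11]
wc [[322.87706389 127.09792167]]
wr [[323.47219974 127.21091066]]
```

View pics/wc.png

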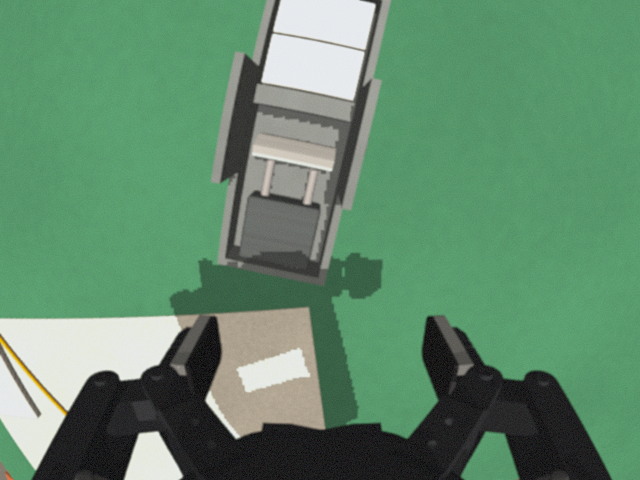

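View pics/wr.png

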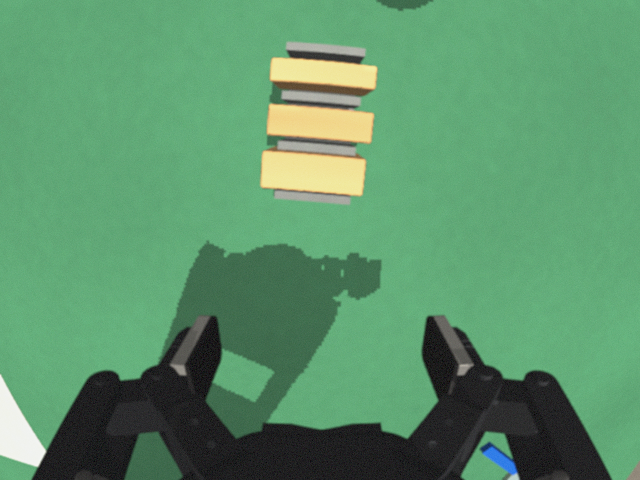

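The wrist view over the case shows the front divider strip near (303,102), the sloped plate near (295,152) and the lugs from about (240,55) to (375,205). Over the rack, three boards sit at rows ~172, ~123 and ~74; the thickest looks nearest the robot. I'll enlarge both.

Run:
```python
import cv2
for n,(x0,x1,y0,y1),k in(("wc",(210,390,50,190),4),("wr",(250,390,35,210),3)):
    i=cv2.imread(f"pics/{n}.png")[y0:y1,x0:x1];i=cv2.resize(i,None,fx=k,fy=k,interpolation=cv2.INTER_CUBIC)
    for j in range(0,x1-x0,20): cv2.putText(i,str(x0+j),(j*k,8),0,.35,(0,0,255));cv2.line(i,(j*k,10),(j*k,16),(0,0,255))
    for j in range(0,y1-y0,10): cv2.putText(i,str(y0+j),(0,j*k+4),0,.33,(0,0,255));cv2.line(i,(22,j*k),(28,j*k),(0,0,255))
    cv2.imwrite(f"pics/{n}_c.png",i)
```

```text
(no output)
```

View pics/wc_c.png

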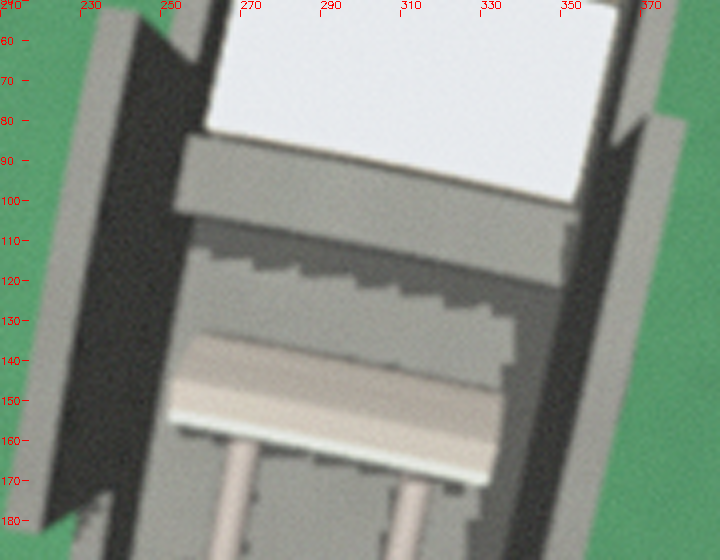

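View pics/wr_c.png

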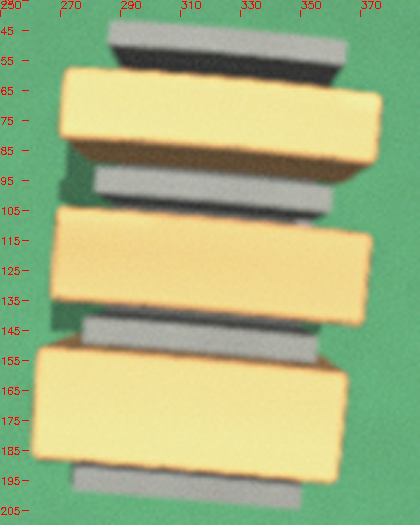

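Run:
```python
from h import *
from scipy.optimize import least_squares
W=np.load("wc.npz")
M=np.array([[35,38,80],[35,33,80],[-35,38,80],[-35,33,80],[35,-33,80],[35,-38,80],[-35,-38,80],[-35,-33,80]])/1e3
U=np.array([(235,52),(245,52.5),(211.25,182.5),(220.5,182.5),(371.25,78.75),(381.75,80.5),(350,208),(343,207)])
def T(p,M): c,s=np.cos(p[2]),np.sin(p[2]);return np.c_[p[0]+c*M[:,0]-s*M[:,1],p[1]+s*M[:,0]+c*M[:,1],M[:,2]]
f=least_squares(lambda p:(fproj(W,T(p,M))-U).ravel(),[.53,.2,-.2]);p=f.x
print("case",p.round(4),f.fun.reshape(-1,2).round(1).tolist())
def inc(u,z):
    q=onz(fray(W,*u),z)[:2]-p[:2];c,s=np.cos(p[2]),np.sin(p[2]);return (np.array([c*q[0]+s*q[1],-s*q[0]+c*q[1]])*1e3).round(1)
print("divider front z38",inc((253.75,103),.038),inc((350.25,121.75),.038),"back",inc((257,84),.038),inc((353,103),.038))
for n,u in dict(s1topL=(260,133.5),s1topR=(335,147.5),s12L=(253.5,145),s12R=(334.5,161),s23L=(252,154),s23R=(333,168.5),botL=(252.5,156.5),botR=(332,171.5)).items(): print(n,inc(u,.038),inc(u,.024),inc(u,.008))
np.save("case.npy",p)
W=np.load("wr.npz")
for n,z,L in(("A(far)",.058,[(271,57.7),(377,66.7),(374.7,89),(270,80.3)]),("B",.058,[(269.3,104),(373.7,113.7),(370.7,143.3),(267,134.3)]),("C(near)",.058,[(262.3,151),(366,159.3),(362.3,195.7),(260.7,187.7)]),("fin",.05,[(286.3,42.3),(365.7,49),(364.7,56.3),(286,49.7)]),("fin0",.05,[(274.3,189.7),(351,197),(350.3,204.7),(273.7,197.7)])):
    Q=np.array([onz(fray(W,*u),z)[:2] for u in L]);w=(Q[0]+Q[3]-Q[1]-Q[2])/2;t=(Q[0]+Q[1]-Q[2]-Q[3])/2
    print(n,"c",Q.mean(0).round(4),"w",np.hypot(*w).round(4),"t",np.hypot(*t).round(4),"yaw",(np.arctan2(w[1],w[0])-np.pi/2).round(3))
```

```text
case [ 0.5361  0.22   -0.2105] [[-0.0, -0.8], [-0.7, -0.0], [-0.3, -0.6], [-0.7, 1.0], [1.0, -1.7], [0.1, -1.0], [1.3, 2.1], [-0.9, 1.1]]
divider front z38 [10.8 30.7] [ 11.  -30.2] back [22.9 31.1] [ 22.8 -29.3]
s1topL [-7.5 23. ] [-8.2 25.2] [-9.  27.7]
s1topR [ -6.9 -24.5] [ -7.5 -25.1] [ -8.3 -25.9]
s12L [-15.3  25.7] [-16.5  28.1] [-17.9  30.8]
s12R [-15.2 -26. ] [-16.4 -26.7] [-17.8 -27.6]
s23L [-21.1  25.6] [-22.7  28. ] [-24.4  30.7]
s23R [-20.1 -26.1] [-21.5 -26.8] [-23.2 -27.7]
botL [-22.6  25. ] [-24.3  27.3] [-26.1  30. ]
botR [-22.  -25.9] [-23.6 -26.6] [-25.5 -27.5]
A(far) c [ 0.5916 -0.2218] w 0.0592 t 0.0132 yaw -0.086
B c [ 0.5624 -0.2201] w 0.0589 t 0.0173 yaw -0.091
C(near) c [ 0.5337 -0.2159] w 0.0593 t 0.0214 yaw -0.083
fin c [ 0.6072 -0.2233] w 0.0459 t 0.0046 yaw -0.085
fin0 c [ 0.5181 -0.2154] w 0.0465 t 0.0049 yaw -0.096
```

Divider front face sits at case x ≈ +10.9 mm and the plate face reads -7.9 mm (should be -8), so the gap is about 18.9 mm. The 22 mm board should go in with roughly 3 mm of push. Board C, nearest the robot, measures 21.4 mm thick, so it is the thick one and I'll try it first. It has to be stood on the table and regripped by its faces.

```bash
cat >> h.py <<'E'
def log(s): print(s,"t",round(manip.get_time(),1),"p",manip.get_position().round(4),"w",round(manip.get_width(),4),"F",np.round(manip.get_contact_force(),1))
S=np.array([.53,.03])
E
python3 - <<'E'
from h import *
p=np.load("case.npy");c=np.array([.5335,-.2162]);o=down(-np.pi/2-.088)
manip.command_gripper(.085,30)
manip.move_to([*c,.13],o);manip.servo_line([*c,.038],rate=.1);log("at rack")
manip.command_gripper(.04,30);log("gripped")
manip.servo_line([*c,.125],rate=.12);log("lifted")
o2=down(-np.pi/2+p[2]);manip.move_to([*S,.08],o2);log("over")
manip.servo_line([*S,.0308],rate=.06);log("down")
manip.command_gripper(.085);manip.servo_line([*S,.12],rate=.15);log("left")
manip.move_to([*S,.12],down(p[2]));manip.servo_line([*S,.058],rate=.1)
manip.command_gripper(.015,30);log("gripB")
manip.command_gripper(.06);manip.servo_line([*S,.13],rate=.15)
manip.move_to([S[0]-.082,S[1],.15],down(-np.pi/2));wrist("ws");log("photo")
i=cv2.imread("pics/ws.png");v=fproj(np.load("ws.npz"),np.array([[*S,.05]]))[0].astype(int);print(v)
x0,y0=v[0]-85,v[1]-60;cr=cv2.resize(i[y0:y0+120,x0:x0+170],None,fx=4,fy=4,interpolation=cv2.INTER_CUBIC);cv2.imwrite("pics/ws_c.png",cr);print(x0,y0)
E
```

```text
at rack t 5.2 p [ 0.5339 -0.2164  0.0385] w 0.085 F [-0.5  0.1  0.2]
gripped t 5.5 p [ 0.534  -0.2164  0.0388] w 0.0593 F [-0.1  1.4  6.2]
lifted t 6.4 p [ 0.533  -0.216   0.1244] w 0.0596 F [ 0.6  0.3 -0.1]
over t 7.4 p [0.5303 0.0294 0.0799] w 0.0596 F [0.  0.7 0.2]
down t 8.4 p [0.5299 0.03   0.0307] w 0.0599 F [-1.6 -0.3  2.1]
left t 9.5 p [0.5296 0.03   0.1196] w 0.0847 F [0.6 0.  0.1]
gripB t 12.2 p [0.5301 0.03   0.0583] w 0.0209 F [-0.8  0.   5.6]
photo t 14.6 p [0.4481 0.03   0.1496] w 0.0604 F [-0.3  0.3  0.4]
[322 126]
237 66
```

View pics/ws_c.png

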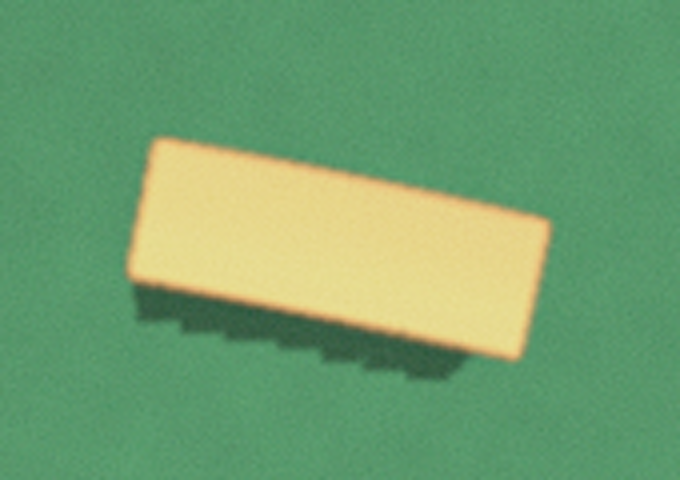

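Run:
```python
from h import *
p=np.load("case.npy");W=np.load("ws.npz")
Q=np.array([onz(fray(W,237+x/4,66+y/4),.05)[:2] for x,y in((155,138),(550,220),(520,360),(130,278))])
w=(Q[0]+Q[3]-Q[1]-Q[2])/2;t=(Q[0]+Q[1]-Q[2]-Q[3])/2;b=Q.mean(0)-S
print("measured",Q.mean(0).round(4),np.hypot(*w).round(4),np.hypot(*t).round(4),"yaw",np.arctan2(w[1],w[0])-np.pi/2,"bias mm",b*1e3)
```

```text
measured [0.5294 0.0301] 0.0586 0.0212 yaw -0.20844149098189035 bias mm [-0.57321717  0.12652561]
```

Camera bias is under 0.6 mm and the board reads 58.6 × 21.2 mm at yaw -0.208, which confirms it is the thick one. I'll correct for the bias and try the fit with force watched.

```bash
cat > ins.py <<'E'
from h import *
p=np.load("case.npy")+[.00057,-.0001,0]
def cp(x,y=0.): c,s=np.cos(p[2]),np.sin(p[2]);return [p[0]+c*x-s*y,p[1]+s*x+c*y]
def press(x,z0,z1,lim,step=.003):
    for z in np.r_[np.arange(z0,z1,-step)[1:],z1]:
        manip.servo_line([*cp(x),z],rate=.03);F=manip.get_contact_force()
        f=R.from_euler("z",-p[2]).apply(F);print(round(z,4),manip.get_position()[2].round(4),"Fcase",f.round(1))
        if f[2]>lim or abs(f[0])>20: return False
    return True
E
python3 - <<'E'
from ins import *
o=down(p[2])
manip.move_to([*S,.13],o);manip.servo_line([*S,.058],rate=.1);manip.command_gripper(.015,50);log("grip")
manip.servo_line([*S,.16],rate=.15);manip.move_to([*cp(-.002),.16],o);log("over")
manip.servo_line([*cp(-.002),.102],rate=.06);log("between lugs")
print(press(-.002,.102,.0645,12));log("end")
E
```

```text
grip t 17.1 p [0.5304 0.03   0.0587] w 0.0209 F [-1.3 -0.1  6.1]
over t 18.8 p [0.5342 0.2195 0.1591] w 0.0204 F [ 0.1 -0.5 -0.5]
between lugs t 19.9 p [0.535  0.2205 0.1024] w 0.0209 F [ 1.2  0.7 -0.6]
0.099 0.099 Fcase [-0.2 -0.   0.3]
0.096 0.0958 Fcase [ 0.9  0.1 -0.2]
0.093 0.0928 Fcase [ 0.   0.  -0.4]
0.09 0.09 Fcase [1.7 0.5 0.5]
0.087 0.0871 Fcase [ 3.   0.7 -0.6]
0.084 0.0841 Fcase [4.  1.3 0.6]
0.081 0.0808 Fcase [ 4.6  2.1 -1.1]
0.078 0.0776 Fcase [ 5.4  0.7 -2.4]
0.075 0.0747 Fcase [ 4.9  0.8 -2.1]
0.072 0.0717 Fcase [ 5.6  1.7 -1.7]
0.069 0.0687 Fcase [ 4.4  1.5 -2.9]
0.066 0.0657 Fcase [ 4.9  1.  -2.1]
0.0645 0.0647 Fcase [4.2 0.1 1.7]
True
end t 23.1 p [0.5348 0.2203 0.0647] w 0.0206 F [ 4.1 -0.8  1.7]
```

Run:
```python
from ins import *
print(press(-.002,.0645,.063,15,.0005));log("floor")
manip.servo_line([*cp(-.0006),.0635],rate=.02);log("shift")
manip.command_gripper(.045);manip.servo_line([*cp(-.0006),.12],rate=.12);log("released")
# press top with shut fingers as a check of height
manip.command_gripper(0.0,30)
z=.10
while z>.07:
    manip.servo_line([*cp(0),z],rate=.05);F=manip.get_contact_force()[2]
    if F>8: break
    z-=.002 if z>.084 else .0007
log("top touch")
manip.servo_line([*cp(0),.17],rate=.15);manip.command_gripper(.085)
q=cp(0);manip.move_to([q[0]-.082,q[1],.15],down(-np.pi/2));wrist("wf");log("photo")
v=fproj(np.load("wf.npz"),np.array([[*q,.05]]))[0].astype(int)
x0,y0=v[0]-90,v[1]-70;i=cv2.imread("pics/wf.png")[y0:y0+140,x0:x0+180];cv2.imwrite("pics/wf_c.png",cv2.resize(i,None,fx=4,fy=4,interpolation=cv2.INTER_CUBIC));print(x0,y0)
```

```text
0.064 0.0647 Fcase [ 3.  -1.6  7.9]
0.0635 0.0646 Fcase [ 3.  -2.8 12.7]
0.063 0.0646 Fcase [ 0.  -2.  17.1]
False
floor t 23.9 p [0.5349 0.2203 0.0646] w 0.0206 F [-0.4 -2.  17.1]
shift t 24.1 p [0.5356 0.2201 0.0646] w 0.0202 F [-1.2 -0.6 15. ]
released t 25.1 p [0.5358 0.2199 0.1199] w 0.0449 F [ 0.2 -0.2  0.1]
top touch t 30.7 p [0.5368 0.2199 0.078 ] w -0.0001 F [-2.9 -1.9 12.7]
photo t 33.5 p [0.455  0.22   0.1501] w 0.0851 F [-0.2  0.4 -0.3]
232 57
```

View pics/wf_c.png

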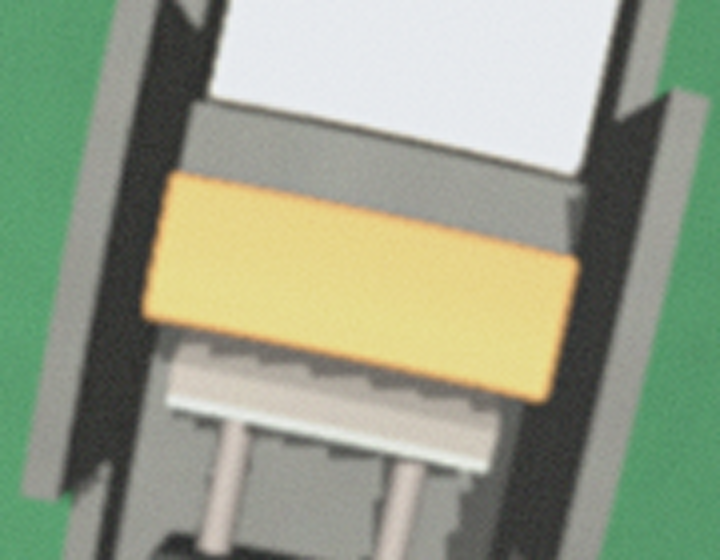

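The close view shows the board upright between the lugs with its front edge on the divider, (175,172) to (578,258) in the crop, and the plate's back edge running from (165,408) to (487,471). I'll check the numbers.

Run:
```python
from ins import *
W=np.load("wf.npz");p0=np.load("case.npy")
def inc(x,y,z):
    q=onz(fray(W,232+x/4,57+y/4),z)[:2]-p0[:2];return (R.from_euler("z",-p0[2]).apply([*q,0])[:2]*1e3).round(1)
print("board top",[inc(x,y,.056) for x,y in((175,172),(578,258),(548,403),(145,320))])
print("plate back (was -22.3)",inc(165,408,.038),inc(487,471,.038))
print("lug inner +x",inc(672,92,.08))
```

```text
board top [array([11. , 29.2]), array([ 10.9, -29.4]), array([-10.6, -29.9]), array([-10.9,  29.2])]
plate back (was -22.3) [-24.9  25.8] [-24.3 -25.6]
lug inner +x [ 34. -33.]
```

The board top is square against the divider (11.0 vs 10.9 mm) and 56 mm high, so it is on the floor. The plate is pushed back about 2.3 mm, which makes it snug. It is the thickest board, so no other needs trying.

```bash
python3 -c "
from rig import manip
print(manip.get_contact_force(),manip.sign_off(),manip.get_time())"
```

```text
the job is handed in; nothing more can be done
the job is handed in; nothing more can be done
```

The 22 mm board, the thickest, fitted on the first try: it stands upright on the case floor, held snugly with the plate pushed back about 2.3 mm; the other two boards, bowl, bottle and carton were not touched, and the job is handed in.

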